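# Clamp the load-cell stand and load its hook

## Task

First lock the load-cell stand down: flip its red cam lever up and over its high point until it snaps closed between the two grey guard cheeks. Then take the weight hanger off the parking hook by its blue grip and hang it on the load-cell hook without setting it down on the way, keeping it upright, and let go. Leave the other things on the table where they are.

Things in the scene. Friction and masses are not known exactly. Their poses are not given: they have to be found in the camera images.
- stand: Load-cell stand, fixed: aluminium base plate 200 (x) x 250 (y) x 20 mm, origin at the centre of its underside; its -x side faces the robot (give or take its yaw). A grey column 34 mm square, 245 mm high stands at (70, -70) mm with a steel load cell and a hook towards -x. The cam clamp is at y = +65 mm.
- stand_seat (a point): Lowest point of the centre line of the load-cell hook (steel bar 8 mm thick), 195 mm up, in the stand's axes at (-60, -70) mm. From here the bar rises 26 mm to its tip, which lies 26 mm nearer the robot (stand's -x); on the other side it climbs to the load cell, which begins 48 mm behind. The hook is open from above and from -x.
- cam_pivot (a point): Pivot of the cam lever, 70 mm up; its axis is the stand's y. Two grey guard cheeks (7 mm thick, inner faces 52 mm apart, tops 60 mm above the pivot) stand from 31 to 97 mm behind it (stand's +x): the lever closes between them. Shut fingertips fit between them, fingers pinching the handle do not.
- cam_lever (a joint): Angle of the cam lever, rad. 0: lies towards the robot (stand's -x), 5 degrees above level; 1.48: upright; 2.35: the high point, 40 degrees above level on the far side (+x); 2.76: closed, against its stop, 17 degrees above level. It is stiff enough to stay where it is left up to about upright; beyond that a spring pushes back with up to about 0.9 N m (some 10 N at the handle, besides about 0.1 N m of friction), then past the high point it pulls the lever closed with a snap.
- lever_handle (a point): Centre of the red plastic handle of the cam lever, 80 mm from the pivot: a block 40 mm wide (along the pivot axis), 12 mm thick, 45 mm long (55 to 100 mm from the pivot). Between it and the pivot is a steel arm 14 mm wide. Site axes turn with the lever: they match the stand's axes at joint 0.
- park: Parking stand, fixed: dark base plate 150 x 130 x 18 mm, origin under the plate 5 mm from its centre, a round steel column 22 mm thick at x = +60 mm with a black cap, 245 mm high; a hook like the other points to its -x, towards the robot.
- park_seat (a point): Lowest point of the centre line of the parking hook (bar 8 mm thick, same shape: the tip rises 26 mm, 26 mm nearer the robot along park's -x), 215 mm up.
- hanger_grip (a point): Centre of the blue grip block on top of the weight hanger: 22 (x) x 24 (y) x 30 (z) mm. The hanger (0.36 to 0.63 kg) is a rigid steel stirrup 95 mm wide in its y, flat in x, with a round pan of 76 mm and a brass weight at the bottom. Its z axis points up. It starts hanging on the parking hook.
- hanger_eye (a point): Point under the peak of the stirrup's sloping crossbar (7 mm thick, along the hanger's y) where the centre line of a hook bar lies when it hangs there: 44 mm below the centre of the grip, 127 mm above the underside of the pan.
- hanger_pan (a point): Centre of the underside of the hanger's pan, 171 mm below the centre of the grip.
- weight_large: Steel calibration weight, 44 mm wide, 70 mm high, loose; origin under it. Leave alone.
- weight_medium: Steel calibration weight, 36 mm wide, 55 mm high, loose; origin under it. Leave alone.
- weight_small: Steel calibration weight, 28 mm wide, 42 mm high, loose; origin under it. Leave alone.
- dish: White ceramic dish, 90 mm wide, 22 mm high, loose; origin under it. Leave alone.
- brush: Brush with a wooden handle lying on the table, loose. Leave alone.
- meter: Grey room-climate meter, 35 x 110 x 70 mm high, loose; origin under it. Leave alone.
- mouse: Black computer mouse, 100 x 58 x 33 mm, loose; origin under it. Leave alone.
Things that resemble listed ones, but are neither listed nor needed, are in the scene too. What is shaped like the part that bears hanger_grip but green or orange is not meant.

How it is judged:
By the outcome, as a careful person would: the job done as asked, in the order asked, and still so for the second after the job is handed in, with the robot touching nothing.
It also fails if it takes over 72 s, if anything falls off the work surface, if the arm or the gripper's body presses on something with over 40 N, if the wrist force passes 120 N, or if a joint passes its speed limit or range.

## Robot

A 6-joint arm with a two-finger parallel gripper is mounted at the origin on the work surface. World frame = base frame: x ahead of the robot, y to its left, z up, the work surface at z = 0. Lengths are in m, angles in rad, forces in N, time in s.
With the tool pointing down it reaches from about 0.35 to 1 m from the base axis. Payload 7.1 kg.
Tool frame: the origin (TCP) lies midway between the tips of the shut fingers; the grasp point (between the pads) lies 19 mm behind it; z points along the fingers, y is the line along which they close (so a half turn about z gives the same grasp; the last joint's range is limited). The gripper opens to 85 mm and grips with 20 to 120 N. Pads are 22 mm wide; open, the fingers measure 114 mm over their backs; the gripper's body (76 mm by 85 mm) begins 54 mm behind the grasp point. The pads swing forward as they close: fully open they stand 13 mm farther back than shut.
Start: joints at [-1.173, 0.423, 1.63, -0, 1.089, -0.019], TCP at [0.253, -0.571, 0.231] pointing down, gripper open.
Joint ranges: [-3, 3], [-0.9, 2.11], [0.09, 2.58], [-1.31, 4.45], [0.11, 2.69], [-2.54, 2.54]. Speed limits (rad/s): [2.39, 2.39, 3.01, 3.14, 3.14, 3.14].

## Interface

Orientations are given as [roll, pitch, yaw] about the fixed x, y, z axes, in that order (R = Rz(yaw) Ry(pitch) Rx(roll)).
In Python, from cell import observe, grab_frame, get_calibration, sign_off, find_in, trace, mark_of gives the robot as it stands.
- The arm moves only by the shell command python3 -m creep 'ROWS' [FORCE]. ROWS is JSON, a list that holds one entry, the list of rows, each a list of 7 numbers: the turn, a rotation vector about the tool's x, y, z in rad, then the shift along the tool's x, y, z in m, then the closure, from -1 (fully open) to 1 (shut), so that 0 is half open. A call has 1 to 8 rows; each row is the pose to reach, as a shift and turn from the pose commanded when the call began, along the tool's axes at that moment; what a row does not reach only later rows make up. A row lasts 1/12 s, in which the tool goes at most 41.7 mm and 7.16 degrees, less where a joint would pass 70% of its speed; a pose out of reach is approached as far as the arm can. A call with a gripper value outside its range is refused whole. The fingers move at their own pace and stop on an object; FORCE is the grip in N (left out, the last holds). Time passes only in rows, so rows that repeat a pose let the fingers close. It gives the time, the measured TCP pose, the force, the opening and the grip force at its end, in the units of the state.
- observe(): the state, without advancing time (a new reading comes with each control period).
- grab_frame(name): name is "side" or "top" or "wrist"; returns the picture (420x560x3 uint8, red, green, blue); there is no depth.
- get_calibration(name): a dict with "fx", "fy", "cx", "cy" (pixels), "extrinsics" (4x4, takes a point from camera to world coordinates); the wrist camera has in their place "T_tool_cam" (4x4, takes a point from camera to tool coordinates, whose origin is the TCP and whose axes are the flange's). Camera axes: x right, y down, z forward; pixel columns grow to the right and rows downward; lengths in m; the calibration is good to about 2 mm. A picture is of the moment at which its call begins: read the wrist's pose just before it. get_calibration takes no time and is no camera call.
- sign_off(): hands the job in; it is judged then, once.
Trained networks look in the newest picture that a camera, given by its name, has taken for a name from the list of things; names that differ only in an ending like _2 or _b are one class to them, and where a whole thing is asked for, a point or a joint stands for the part that bears it (a point fixed in the world has none). Each returns a list of dicts, best first, with "conf" (0 to 1); they miss things now and then, are a little off and sometimes report something else, mostly with a low value. They report only what shows in the picture. A call takes as long as a camera call. They do not tell look-alikes from the thing itself.
- find_in(camera, query): "location" ([x, y, z] in m, in the coordinates of the camera as it stood for that picture, good to about 4 mm: the middle of the surface that is visible of it).
- trace(camera, query): "pixels" (420x560 bool, what is visible of it).
- mark_of(camera, query): "location" ([x, y, z] in m, in the coordinates of the camera as it stood for that picture, good to about 4 mm: a listed point, or the origin of a listed thing).
The state is a dict: "clock": time; "joints": joint angles; "dq": joint speeds; "joint_torque": joint torques, N m; "position": TCP position; "tool_rot": TCP orientation; "wrist_force": force on the tool from outside, world axes, zero at the start; "wrist_torque": the same for the moment, N m; "grip_width": opening from 0.0 (shut) to 1.0 (fully open); "finger_force": force on a finger pad.
Only numpy, scipy, OpenCV 4.12 (cv2) and the standard library are available. Lean on these libraries where they do the work, as an engineer would, in place of code of your own. Each camera call takes 0.05 s, during which the arm holds its last target. There are 200 camera calls.

## Working session

There is one attempt and no reset: what is moved stays moved. The work goes in short steps, Python scripts to look and compute and a shell command to move; the robot and the scene stay as the last step left them, time stands still between calls to the robot, and variables do not carry over. Pictures are saved under pics/ and viewed, at most 10 in all, crops included, and the job is handed in when it is done.

```bash
mkdir -p pics; ls; cat > h.py <<'E'
import numpy as np, cv2
from cell import *
from scipy.spatial.transform import Rotation as R
def Tt():
    s=observe(); T=np.eye(4); T[:3,:3]=R.from_euler('xyz',s['tool_rot']).as_matrix(); T[:3,3]=s['position']; return T
def ext(cam):
    c=get_calibration(cam)
    return np.array(c['extrinsics']) if 'extrinsics' in c else Tt()@np.array(c['T_tool_cam'])
def marks(cam,names,f=mark_of,E=None):
    E=ext(cam) if E is None else E; c=get_calibration(cam)
    for n in names:
        for d in f(cam,n)[:4]:
            p=np.array(d['location']); w=E[:3,:3]@p+E[:3,3]
            print(cam,n,round(d['conf'],2),w.round(4),'px',round(c['fx']*p[0]/p[2]+c['cx']),round(c['fy']*p[1]/p[2]+c['cy']))
def snap(cam,name):
    im=grab_frame(cam); cv2.imwrite('pics/'+name+'.png',im[:,:,::-1]); return im
def show():
    s=observe(); print({k:(np.round(v,3).tolist()) for k,v in s.items() if k not in('joint_torque','dq')})
E
python3 - <<'E'
from h import *
show()
a=snap('side','s1');marks('side',['stand','stand_seat','cam_pivot','lever_handle','park','park_seat','hanger_grip','hanger_eye'])
b=snap('top','t1');marks('top',['stand','stand_seat','cam_pivot','lever_handle','park','park_seat','hanger_grip','hanger_eye'])
cv2.imwrite('pics/both.png',cv2.resize(np.vstack([a,b])[:,:,::-1],None,fx=.71,fy=.71))
E
```

```text
pics
{'clock': 0.0, 'joints': [-1.173, 0.424, 1.631, -0.0, 1.089, -0.019], 'position': [0.253, -0.571, 0.231], 'tool_rot': [-3.14, -0.0, 0.417], 'wrist_force': [0.455, 0.663, -0.469], 'wrist_torque': [0.042, 0.02, 0.025], 'finger_force': 0.0, 'grip_width': 1.004}
side stand 0.89 [ 0.551  -0.1979 -0.0029] px 290 227
side stand 0.48 [ 0.5919  0.1653 -0.0024] px 267 289
side stand_seat 0.68 [ 0.5071 -0.278   0.196 ] px 304 167
side stand_seat 0.23 [ 0.5898  0.1657 -0.003 ] px 267 289
side lever_handle 0.66 [ 0.4431 -0.1492  0.0892] px 320 212
side park 0.75 [ 5.862e-01  1.668e-01 -5.000e-04] px 268 288
side park_seat 0.74 [0.5332 0.1826 0.218 ] px 284 229
side hanger_grip 0.78 [0.2797 0.2951 0.1706] px 379 270
side hanger_grip 0.69 [0.4421 0.3205 0.1663] px 315 275
side hanger_grip 0.65 [0.5323 0.1781 0.2608] px 284 214
side hanger_grip 0.65 [0.3375 0.1403 0.1716] px 355 237
side hanger_eye 0.86 [0.4464 0.3172 0.125 ] px 313 287
side hanger_eye 0.83 [0.3355 0.1374 0.1252] px 355 250
side hanger_eye 0.78 [0.2783 0.2966 0.1257] px 378 285
side hanger_eye 0.65 [0.5278 0.182  0.212 ] px 286
[... 354 characters left out ...]
3.698e-01 -4.820e-02  2.000e-04] px 293 261
top lever_handle 0.84 [ 0.4427 -0.1504  0.0911] px 325 241
top park 0.97 [0.5915 0.1675 0.0008] px 232 197
top park_seat 0.77 [0.535  0.1834 0.2159] px 219 208
top park_seat 0.38 [7.846e-01 1.003e-01 1.000e-04] px 252 144
top hanger_grip 0.92 [0.5333 0.1786 0.259 ] px 219 208
top hanger_grip 0.91 [0.4457 0.3178 0.1703] px 176 238
top hanger_grip 0.77 [0.2782 0.2932 0.1713] px 182 293
top hanger_grip 0.6 [0.3361 0.1363 0.1737] px 235 275
top hanger_eye 0.86 [0.5368 0.1834 0.2159] px 219 208
top hanger_eye 0.86 [0.441  0.3177 0.1286] px 179 239
top hanger_eye 0.72 [0.3346 0.1329 0.1264] px 237 274
top hanger_eye 0.63 [0.2715 0.2912 0.1227] px 186 294
```

View pics/both.png

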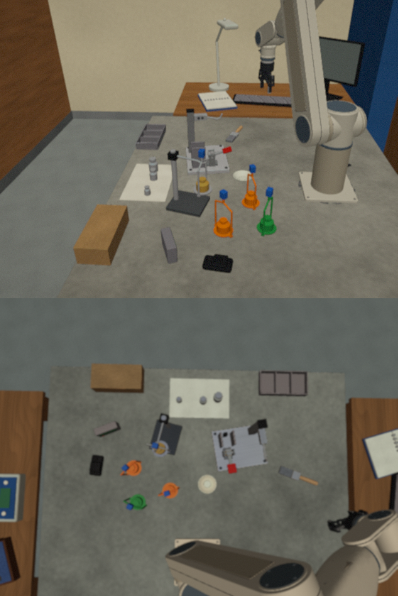

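```bash
python3 - <<'E'
from h import *
s=cv2.imread('pics/s1.png');t=cv2.imread('pics/t1.png')
a=cv2.resize(s[110:330,230:430],(600,660)) 
cv2.imwrite('pics/crop.png',cv2.resize(np.hstack([s[120:330,250:420],t[150:330,140:420].copy()[:210] if 0 else cv2.copyMakeBorder(t[130:330,150:420],0,10,0,0,0)]),None,fx=1.8,fy=1.8,interpolation=cv2.INTER_CUBIC))
E
```

```text
(no output)
```

View pics/crop.png

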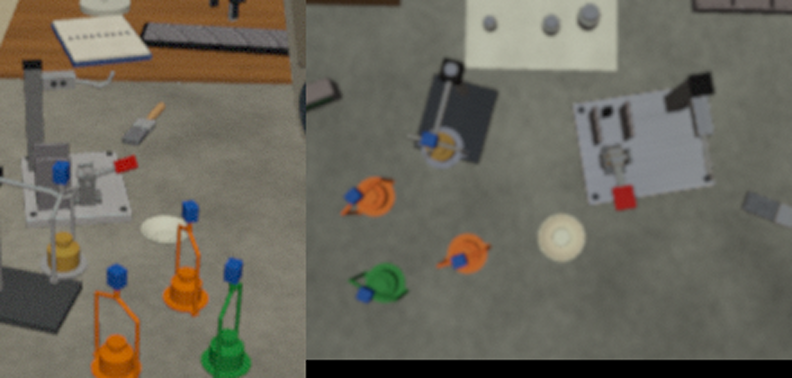

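The hanger to take is the steel one with the brass weight, hanging on the parking hook at top px (219,208). Its look-alikes stand on the table: orange at (176,238) and (235,275), green at (182,293). The crop confirms this choice. The red lever handle is at top px (325,241), lying towards the robot, and the stand's yaw is about +0.144.

```bash
cat >> h.py <<'E'
def goal(p,yaw,tilt=0,roll=0):
    """tool pointing down, tilted so tips lead forward by tilt (rad) in heading yaw; prints row relative to now"""
    Rd=(R.from_euler('z',yaw)*R.from_euler('y',-tilt)*R.from_euler('x',np.pi)).as_matrix()
    T=Tt(); rv=R.from_matrix(T[:3,:3].T@Rd).as_rotvec(); sh=T[:3,:3].T@(np.array(p)-T[:3,3])
    print('ROW',rv.round(3).tolist(),sh.round(4).tolist(),'rows',round(max(np.linalg.norm(sh)/.0417,np.degrees(np.linalg.norm(rv))/7.16),1))
E
python3 - <<'E'
from h import *
print(np.round(get_calibration('wrist')['T_tool_cam'],3).tolist())
c=get_calibration('wrist');print(c['fx'],c['cx'],c['cy'])
goal([.34,-.165,.26],.144,.35)
E
```

```text
[[0.001, -0.945, -0.328, 0.085], [1.0, 0.0, 0.002, 0.0], [-0.001, -0.328, 0.945, -0.144], [0.0, 0.0, 0.0, 1.0]]
332.616609990029 282.16490244652675 207.07405263645728
ROW [-0.048, 0.348, 0.27] [0.2441, -0.3364, -0.0287] rows 10.0
```

```bash
python3 -m creep '[[[-0.012,0.087,0.068,0.061,-0.084,-0.007,-1],[-0.024,0.174,0.135,0.122,-0.168,-0.014,-1],[-0.036,0.261,0.202,0.183,-0.252,-0.021,-1],[-0.048,0.348,0.27,0.244,-0.336,-0.029,-1],[-0.048,0.348,0.27,0.244,-0.336,-0.029,-1],[-0.048,0.348,0.27,0.244,-0.336,-0.029,-1],[-0.048,0.348,0.27,0.244,-0.336,-0.029,-1],[-0.048,0.348,0.27,0.244,-0.336,-0.029,-1]]]' 40
python3 - <<'E'
from h import *
show();goal([.34,-.165,.26],.144,.35)
snap('wrist','w1');marks('wrist',['stand','stand_seat','cam_pivot','lever_handle'])
E
```

```text
clock: 1.57
position: [0.3225, -0.2448, 0.2546]
tool_rot: [3.141, -0.351, 0.143]
wrist_force: [1.8, 0.7, -0.2]
grip_width: 0.998
finger_force: 0.0
{'clock': 1.567, 'joints': [-0.902, -0.029, 2.2, 0.413, 0.832, 0.267], 'position': [0.322, -0.245, 0.255], 'tool_rot': [3.141, -0.351, 0.143], 'wrist_force': [1.798, 0.715, -0.242], 'wrist_torque': [-0.038, 0.122, -0.033], 'finger_force': 0.0, 'grip_width': 0.998}
ROW [0.001, -0.001, -0.001] [0.0288, -0.0765, 0.0048] rows 2.0
wrist stand 0.88 [ 0.5506 -0.1908  0.0065] px 272 51
wrist cam_pivot 0.88 [ 0.5187 -0.1273  0.0701] px 206 42
wrist lever_handle 0.78 [ 0.4504 -0.1474  0.0922] px 211 102
wrist lever_handle 0.4 [ 0.366  -0.0324 -0.0037] px 128 179
```

View pics/w1.png

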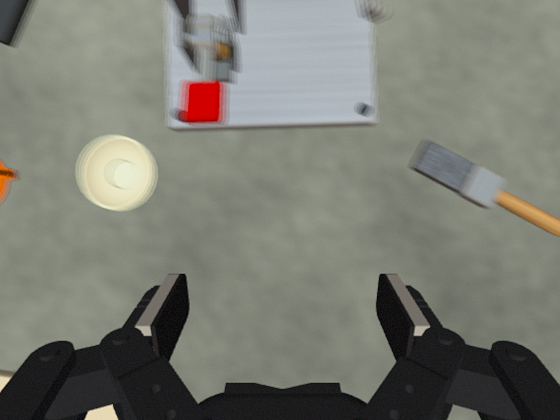

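```bash
python3 -m creep '[[[0,0,0,0.029,-0.076,0.005,-1],[0,0,0,0.029,-0.076,0.005,-1],[0,0,0,0.029,-0.076,0.005,-1],[0,0,0,0.029,-0.076,0.005,-1]]]'
python3 - <<'E'
from h import *
goal([.42,-.153,.155],.144,.35)
snap('wrist','w2');marks('wrist',['stand','stand_seat','cam_pivot','lever_handle'])
E
```

```text
clock: 2.15
position: [0.3412, -0.1666, 0.2599]
tool_rot: [3.141, -0.351, 0.147]
wrist_force: [-0.1, -1.2, 0.6]
grip_width: 0.997
finger_force: 0.0
ROW [0.0, -0.001, 0.003] [0.0391, -0.002, 0.126] rows 3.2
wrist stand 0.91 [ 0.55   -0.2041  0.0065] px 334 78
wrist stand_seat 0.87 [ 0.5078 -0.2821  0.1927] px 477 46
wrist cam_pivot 0.62 [ 0.5191 -0.1406  0.0697] px 281 74
wrist lever_handle 0.91 [ 0.4481 -0.1578  0.0927] px 287 137
```

```bash
python3 -m creep '[[[0,0,0,0.013,0,0.042,-1],[0,0,0,0.026,0,0.084,-1],[0,0,0,0.039,-0.002,0.126,-1],[0,0,0,0.039,-0.002,0.126,-1],[0,0,0,0.039,-0.002,0.126,-1],[0,0,0,0.039,-0.002,0.126,-1]]]'
python3 - <<'E'
from h import *
im=cv2.imread('pics/w2.png');g=cv2.cvtColor(im,6)
T=Tt();print(T[:3,3])
E=cv2.Canny(g,60,150);L=cv2.HoughLinesP(E,1,np.pi/720,40,minLineLength=90,maxLineGap=8)
for l in L[:8,0]:print(l.tolist(),np.degrees(np.arctan2(l[3]-l[1],l[2]-l[0])).round(2))
goal([.451,-.151,.072],.155,.35)
a=snap('wrist','w3');marks('wrist',['cam_pivot','lever_handle'])
cv2.imwrite('pics/w23.png',cv2.resize(np.hstack([im,a[:,:,::-1]]),None,fx=.71,fy=.71))
E
```

```text
clock: 2.9
position: [0.4188, -0.1541, 0.1544]
tool_rot: [-3.141, -0.349, 0.143]
wrist_force: [0.2, -0.4, 0.5]
grip_width: 0.999
finger_force: 0.0
[ 0.41878987 -0.15408253  0.15441477]
[306, 152, 431, 150] -0.92
[233, 0, 235, 129] 89.11
[435, 11, 439, 148] 88.33
[246, 6, 262, 99] 80.24
ROW [0.003, 0.001, -0.011] [0.0022, 0.0016, 0.0885] rows 2.1
wrist cam_pivot 0.83 [ 0.5186 -0.1379  0.0701] px 279 120
wrist lever_handle 0.77 [ 0.4504 -0.1585  0.0938] px 295 214
wrist lever_handle 0.58 [ 0.3683 -0.0415 -0.0038] px 159 280
```

View pics/w23.png

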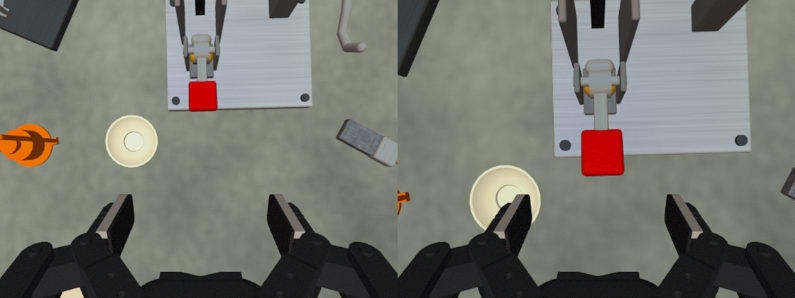

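```bash
python3 -m creep '[[[0,0,-0.017,0.001,0.004,0.03,-1],[0,0,-0.017,0.003,0.004,0.06,-1],[0,0,-0.017,0.004,0.004,0.089,-1],[0,0,-0.017,0.004,0.004,0.089,-1],[0,0,-0.017,0.004,0.004,0.089,-1]]]' 30
python3 -m creep '[[[0,0,0,0,0,0,1],[0,0,0,0,0,0,1],[0,0,0,0,0,0,1],[0,0,0,0,0,0,1],[0,0,0,0,0,0,1],[0,0,0,0,0,0,1]]]'
python3 - <<'E'
from h import *
snap('wrist','w4')
show()
E
```

```text
clock: 3.47
position: [0.4534, -0.1526, 0.0729]
tool_rot: [3.136, -0.35, 0.161]
wrist_force: [0.3, -0.2, -0.3]
grip_width: 1.001
finger_force: 0.0
clock: 3.97
position: [0.4537, -0.1527, 0.0732]
tool_rot: [3.134, -0.351, 0.163]
wrist_force: [-4.6, -1.9, 4.5]
grip_width: 0.463
finger_force: 33.2
{'clock': 4.017, 'joints': [-0.475, 0.436, 2.234, 0.843, 0.269, 0.138], 'position': [0.454, -0.153, 0.073], 'tool_rot': [3.134, -0.351, 0.163], 'wrist_force': [-5.815, -1.228, 6.872], 'wrist_torque': [0.023, 0.229, 0.308], 'finger_force': 33.273, 'grip_width': 0.462}
```

View pics/w4.png

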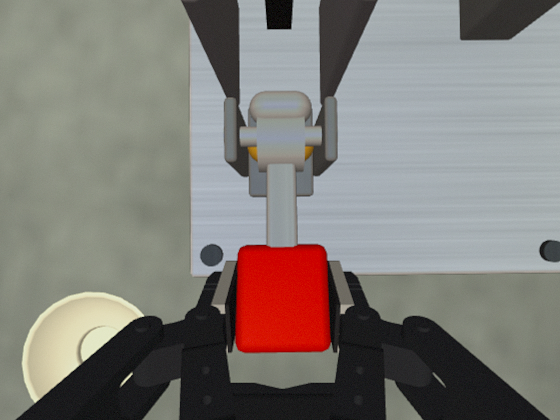

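```bash
cat >> h.py <<'E'
def rows(ps,yaw,tilts,base=None):
    T=Tt() if base is None else base
    for p,t in zip(ps,tilts):
        Rd=(R.from_euler('z',yaw)*R.from_euler('y',-t)*R.from_euler('x',np.pi)).as_matrix()
        print(R.from_matrix(T[:3,:3].T@Rd).as_rotvec().round(3).tolist(),(T[:3,:3].T@(np.array(p)-T[:3,3])).round(4).tolist())
E
python3 - <<'E'
from h import *
yaw=.163; ex=np.array([np.cos(yaw),np.sin(yaw),0]);ez=np.array([0,0,1.])
T=Tt(); z=lambda t: np.sin(t)*ex-np.cos(t)*ez
H=T[:3,3]-.02*z(.351); print('H',H)
a0=np.radians(16); P=H+.08*np.cos(a0)*ex-.08*np.sin(a0)*ez; print('P',P)
al=np.radians(np.linspace(16,94,11)[1:]); ti=np.linspace(.35,.15,11)[1:]
rows([P-.08*np.cos(a)*ex+.08*np.sin(a)*ez+.02*z(t) for a,t in zip(al,ti)],yaw,ti)
E
```

```text
H [ 0.44689067 -0.15385962  0.09184618]
P [ 0.52277228 -0.1413802   0.0697952 ]
[0.007, -0.021, -0.0] [0.0066, 0.0001, -0.0083]
[0.007, -0.041, -0.0] [0.0142, 0.0001, -0.0157]
[0.007, -0.061, -0.0] [0.0228, 0.0002, -0.0218]
[0.007, -0.081, -0.0] [0.0321, 0.0002, -0.0267]
[0.007, -0.101, -0.0] [0.042, 0.0002, -0.0303]
[0.007, -0.121, -0.001] [0.0523, 0.0002, -0.0324]
[0.007, -0.141, -0.001] [0.0628, 0.0002, -0.0331]
[0.007, -0.161, -0.001] [0.0733, 0.0002, -0.0322]
[0.007, -0.181, -0.001] [0.0835, 0.0002, -0.03]
[0.007, -0.201, -0.001] [0.0933, 0.0002, -0.0263]
```

```bash
python3 -m creep '[[[0,-0.021,0,0.007,0,-0.008,1],[0,-0.041,0,0.014,0,-0.016,1],[0,-0.061,0,0.023,0,-0.022,1],[0,-0.081,0,0.032,0,-0.027,1],[0,-0.101,0,0.042,0,-0.030,1],[0,-0.101,0,0.042,0,-0.030,1]]]' 25
python3 - <<'E'
from h import *
show()
E
```

```text
clock: 4.52
position: [0.4827, -0.1476, 0.1159]
tool_rot: [3.135, -0.247, 0.163]
wrist_force: [-10.7, -7.1, 11.6]
grip_width: 0.467
finger_force: 34.1
{'clock': 4.517, 'joints': [-0.394, 0.367, 2.113, 0.282, 0.463, 0.774], 'position': [0.483, -0.148, 0.116], 'tool_rot': [3.135, -0.247, 0.163], 'wrist_force': [-10.721, -7.127, 11.598], 'wrist_torque': [-0.94, 1.49, -0.146], 'finger_force': 34.13, 'grip_width': 0.467}
```

```bash
python3 -m creep '[[[0,-0.02,0,0.010,0,-0.003,1],[0,-0.04,0,0.020,0,-0.005,1],[0,-0.06,0,0.031,0,-0.005,1],[0,-0.08,0,0.041,0,-0.004,1],[0,-0.1,0,0.051,0,-0.001,1],[0,-0.1,0,0.051,0,-0.001,1]]]' 25
python3 - <<'E'
from h import *
show()
snap('wrist','w5');marks('wrist',['cam_pivot','lever_handle'])
snap('side','s5')
marks('side',['lever_handle'])
E
```

```text
clock: 5.02
position: [0.5318, -0.1393, 0.1285]
tool_rot: [3.136, -0.148, 0.161]
wrist_force: [-3.1, 0.0, 7.3]
grip_width: 0.461
finger_force: 29.9
{'clock': 5.017, 'joints': [-0.312, 0.414, 1.957, 0.105, 0.639, 1.017], 'position': [0.532, -0.139, 0.128], 'tool_rot': [3.136, -0.148, 0.161], 'wrist_force': [-3.117, 0.038, 7.276], 'wrist_torque': [0.15, 0.765, 0.025], 'finger_force': 29.903, 'grip_width': 0.461}
wrist cam_pivot 0.59 [ 0.5195 -0.1386  0.0681] px 277 257
wrist lever_handle 0.8 [ 0.5196 -0.1468  0.1501] px 295 323
side lever_handle 0.44 [ 0.5115 -0.1395  0.147 ] px 300 198
side lever_handle 0.19 [0.5324 0.1789 0.0893] px 285 267
```

View pics/w5.png

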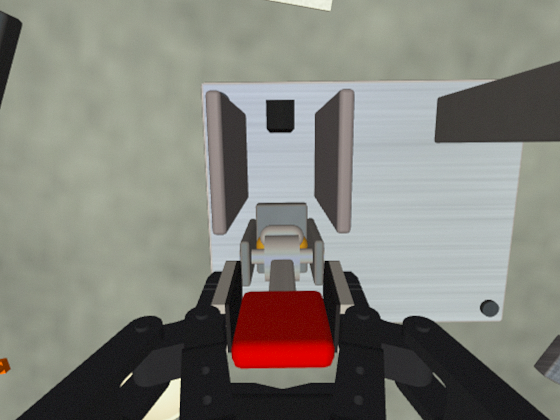

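```bash
python3 -m creep '[[[0,0,0,0,0,0,-0.6],[0,0,0,0,0,0,-0.6],[0,0,0,0,0,0,-0.6],[0,0,0,-0.02,0,-0.002,-0.6],[0,0,0,-0.04,0,-0.005,-0.6],[0,0,0,-0.06,0,-0.009,-0.6],[0,0,0,-0.06,0,-0.009,1]]]'
python3 - <<'E'
from h import *
yaw=.163; ex=np.array([np.cos(yaw),np.sin(yaw),0]);ez=np.array([0,0,1.]);P=np.array([.521,-.140,.07])
goal(P-.047*ex+.082*ez,yaw,0)
B=np.eye(4);B[:3,:3]=(R.from_euler('z',yaw)*R.from_euler('x',np.pi)).as_matrix();B[:3,3]=P-.047*ex+.082*ez
ph=np.radians([95,86,77,68,59,50,42,34,28]);r=.082
rows([P+(r*np.cos(f)-6e-3*np.sin(f)-.011)*ex+(r*np.sin(f)+6e-3*np.cos(f))*ez for f in ph],yaw,[0]*9,B)
show();grab_frame('wrist');marks('wrist',['lever_handle'])
E
```

```text
clock: 5.85
position: [0.4673, -0.1492, 0.128]
tool_rot: [3.137, -0.146, 0.16]
wrist_force: [-0.5, -0.6, -0.4]
grip_width: 0.676
finger_force: 0.0
ROW [0.005, -0.146, -0.003] [0.0109, -0.0003, -0.0227] rows 1.2
[0.0, 0.0, 0.0] [0.0229, -0.0, 0.0008]
[0.0, 0.0, 0.0] [0.0357, 0.0, -0.0002]
[0.0, 0.0, 0.0] [0.0486, 0.0, 0.0008]
[0.0, 0.0, 0.0] [0.0612, -0.0, 0.0037]
[0.0, 0.0, 0.0] [0.0731, -0.0, 0.0086]
[0.0, 0.0, 0.0] [0.0841, 0.0, 0.0153]
[0.0, 0.0, 0.0] [0.0929, -0.0, 0.0227]
[0.0, 0.0, 0.0] [0.1006, -0.0, 0.0312]
[0.0, 0.0, 0.0] [0.1056, -0.0, 0.0382]
{'clock': 5.85, 'joints': [-0.377, 0.346, 2.079, 0.126, 0.593, 0.934], 'position': [0.467, -0.149, 0.128], 'tool_rot': [3.137, -0.146, 0.16], 'wrist_force': [-0.541, -0.554, -0.414], 'wrist_torque': [0.045, 0.101, -0.016], 'finger_force': 0.0, 'grip_width': 0.676}
wrist lever_handle 0.59 [ 0.522  -0.1433  0.1497] px 287 171
```

Lever stands about upright, as expected. Shut the fingers and push it over.

```bash
python3 -m creep '[[[0.005,-0.07,0,0.005,0,-0.012,1],[0.005,-0.146,-0.003,0.011,0,-0.023,1],[0.005,-0.146,-0.003,0.011,0,-0.023,1],[0.005,-0.146,-0.003,0.011,0,-0.023,1],[0.005,-0.146,-0.003,0.011,0,-0.023,1],[0.005,-0.146,-0.003,0.011,0,-0.023,1]]]'
python3 -m creep '[[[0,0,0,0.012,0,0,1],[0,0,0,0.023,0,0,1],[0,0,0,0.036,0,0,1],[0,0,0,0.049,0,0.001,1],[0,0,0,0.061,0,0.004,1],[0,0,0,0.061,0,0.004,1]]]'
python3 - <<'E'
from h import *
show();snap('wrist','w6');marks('wrist',['lever_handle'])
E
```

```text
clock: 6.45
position: [0.4773, -0.1477, 0.152]
tool_rot: [3.141, -0.003, 0.163]
wrist_force: [-0.7, -0.7, -0.8]
grip_width: -0.002
finger_force: 0.0
clock: 6.95
position: [0.539, -0.1378, 0.1484]
tool_rot: [3.141, 0.0, 0.164]
wrist_force: [-6.6, 0.2, 6.7]
grip_width: 0.001
finger_force: 3.9
{'clock': 6.95, 'joints': [-0.272, 0.436, 1.841, -0.0, 0.865, 1.135], 'position': [0.539, -0.138, 0.148], 'tool_rot': [3.141, 0.0, 0.164], 'wrist_force': [-6.632, 0.216, 6.716], 'wrist_torque': [-0.173, 0.835, 0.004], 'finger_force': 3.894, 'grip_width': 0.001}
wrist lever_handle 0.89 [ 0.5557 -0.1368  0.1464] px 285 242
```

View pics/w6.png

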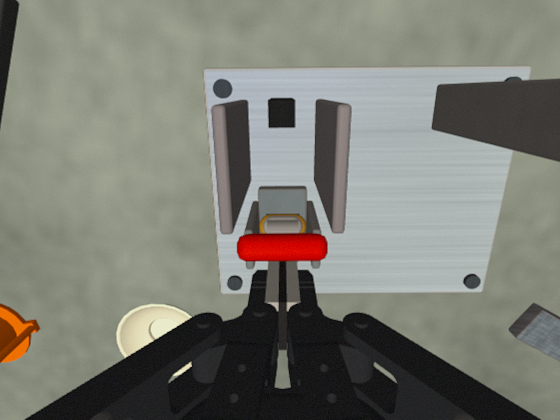

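```bash
python3 -m creep '[[[0,0,0,0.006,0,0.002,1],[0,0,0,0.012,0,0.005,1],[0,0,0,0.023,0,0.011,1],[0,0,0,0.032,0,0.019,1],[0,0,0,0.040,0,0.027,1],[0,0,0,0.046,0,0.035,1],[0,0,0,0.049,0,0.040,1],[0,0,0,0.049,0,0.040,1]]]'
python3 - <<'E'
from h import *
show();grab_frame('wrist');marks('wrist',['lever_handle'])
E
```

```text
clock: 7.72
position: [0.5876, -0.13, 0.1079]
tool_rot: [3.141, -0.002, 0.164]
wrist_force: [-0.5, -0.7, 0.5]
grip_width: 0.001
finger_force: 0.0
{'clock': 7.717, 'joints': [-0.238, 0.55, 1.759, 0.0, 0.831, 1.169], 'position': [0.588, -0.13, 0.108], 'tool_rot': [3.141, -0.002, 0.164], 'wrist_force': [-0.474, -0.672, 0.476], 'wrist_torque': [-0.003, -0.009, -0.006], 'finger_force': 0.0, 'grip_width': 0.001}
wrist lever_handle 0.85 [ 0.6033 -0.1315  0.095 ] px 290 235
```

```bash
python3 -m creep '[[[0,0,0,-0.005,0,-0.04,1],[0,0,0,-0.02,0,-0.08,1],[0,0,0,-0.04,0,-0.12,1],[0,0,0,-0.06,0,-0.16,1],[0,0,0,-0.08,0,-0.2,1],[0,0,0,-0.1,0,-0.23,1],[0,0,0,-0.1,0,-0.23,0],[0,0,0,-0.1,0,-0.23,0]]]'
python3 - <<'E'
from h import *
show();snap('top','t7');marks('top',['lever_handle','hanger_grip'])
goal([.45,.20,.35],-.28)
E
```

```text
clock: 8.48
position: [0.4879, -0.147, 0.3425]
tool_rot: [3.137, -0.009, 0.162]
wrist_force: [0.5, 0.3, 0.2]
grip_width: 0.27
finger_force: 0.0
{'clock': 8.483, 'joints': [-0.316, 0.127, 1.767, 0.0, 1.237, 1.092], 'position': [0.488, -0.147, 0.342], 'tool_rot': [3.137, -0.009, 0.162], 'wrist_force': [0.474, 0.342, 0.243], 'wrist_torque': [-0.036, 0.006, -0.004], 'finger_force': 0.0, 'grip_width': 0.27}
top lever_handle 0.85 [ 0.5956 -0.1265  0.09  ] px 318 194
top lever_handle 0.53 [ 0.5218 -0.1395  0.0718] px 321 217
top hanger_grip 0.95 [0.3362 0.1389 0.1731] px 234 275
top hanger_grip 0.88 [0.5333 0.1778 0.259 ] px 219 208
top hanger_grip 0.88 [0.2764 0.2932 0.1713] px 182 294
top hanger_grip 0.56 [0.4405 0.3165 0.1699] px 177 240
ROW [0.0, -0.002, 0.443] [0.0193, -0.3476, -0.0122] rows 8.4
```

Lever closed: handle at (0.5956, -0.1265, 0.090), against (0.5965, -0.1275, 0.093) expected. On to the parking hook.

```bash
python3 -m creep '[[[0,0,0.055,0.002,-0.042,-0.002,0],[0,0,0.11,0.005,-0.084,-0.004,0],[0,0,0.165,0.007,-0.126,-0.006,0],[0,0,0.22,0.010,-0.168,-0.008,0],[0,0,0.275,0.012,-0.21,-0.01,-0.3],[0,0,0.33,0.015,-0.252,-0.012,-0.3],[0,0,0.385,0.017,-0.294,-0.012,-0.3],[0,0,0.443,0.019,-0.348,-0.012,-0.3]]]'
python3 - <<'E'
from h import *
goal([.45,.20,.35],-.28)
E
python3 -m creep '[[[0,0,0,0,0,0,-0.3],[0,0,0,0,0,0,-0.3]]]'
python3 - <<'E'
from h import *
show();goal([.45,.20,.35],-.28)
snap('wrist','w8');marks('wrist',['park_seat','park','hanger_grip','hanger_eye','hanger_pan'])
E
```

```text
clock: 9.3
position: [0.451, 0.187, 0.3488]
tool_rot: [3.14, -0.001, -0.282]
wrist_force: [0.6, -0.4, -0.7]
grip_width: 0.65
finger_force: 0.0
ROW [0.002, -0.001, -0.002] [-0.0046, -0.0122, -0.0012] rows 0.3
clock: 9.47
position: [0.451, 0.187, 0.3485]
tool_rot: [3.139, -0.0, -0.274]
wrist_force: [-0.5, -0.7, -0.4]
grip_width: 0.648
finger_force: 0.0
{'clock': 9.467, 'joints': [0.37, 0.091, 1.794, -0.002, 1.257, 2.216], 'position': [0.451, 0.187, 0.349], 'tool_rot': [3.139, -0.0, -0.274], 'wrist_force': [-0.485, -0.708, -0.44], 'wrist_torque': [-0.011, -0.038, 0.018], 'finger_force': 0.0, 'grip_width': 0.648}
ROW [0.002, -0.0, 0.006] [-0.0045, -0.0123, -0.0015] rows 0.3
wrist park_seat 0.35 [ 0.3693 -0.0406 -0.0004] px 441 164
wrist park 0.81 [0.5935 0.1624 0.001 ] px 269 46
wrist hanger_grip 0.91 [0.2802 0.2869 0.1745] px 238 342
wrist hanger_grip 0.79 [0.336  0.1368 0.1729] px 354 270
wrist hanger_grip 0.78 [0.451  0.3195 0.1749] px 156 218
wrist hanger_grip 0.7 [0.5345 0.1786 0.2594] px 258 97
wrist hanger_eye 0.95 [0.447  0.317  0.1306] px 173 207
wrist hanger_eye 0.66 [0.532  0.1771 0.2149] px 264 99
wrist hanger_eye 0.61 [0.2767 0.2863 0.1245] px 244 317
wrist hanger_pan 0.9 [0.4475 0.315  0.0008] px 200 179
wrist hanger_pan 0.85 [0.3404 0.132  0.0008] px 334 211
wrist hanger_pan 0.61 [0.2798 0.2907 0.0028] px 249 269
```

View pics/w8.png

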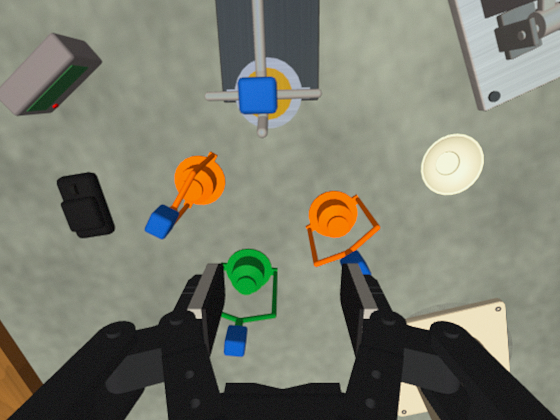

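```bash
python3 - <<'E'
from h import *
goal([.534,.178,.330],-.24);goal([.534,.178,.244],-.24)
E
```

```text
ROW [0.0, -0.003, -0.042] [0.0801, -0.0175, 0.0205] rows 2.0
ROW [0.0, -0.003, -0.042] [0.0799, -0.0175, 0.1065] rows 3.2
```

```bash
python3 -m creep '[[[0,0,-0.04,0.04,-0.009,0.01,-0.3],[0,0,-0.04,0.08,-0.016,0.02,-0.3],[0,0,-0.04,0.08,-0.016,0.02,-0.3],[0,0,-0.04,0.08,-0.016,0.02,-0.3],[0,0,-0.04,0.08,-0.016,0.02,-0.3]]]'
python3 - <<'E'
from h import *
show();goal([.534,.178,.244],-.24)
snap('wrist','w9');marks('wrist',['hanger_grip'])
m=max(trace('wrist','hanger_grip'),key=lambda d:d['conf'])['pixels'];im=cv2.imread('pics/w9.png')
hsv=cv2.cvtColor(im,40);b=cv2.inRange(hsv,(100,120,60),(130,255,255));n,l,st,ce=cv2.connectedComponentsWithStats(b)
for i in range(1,n):
  if st[i][4]>150:print(st[i],ce[i].round(1),np.round(cv2.minAreaRect(np.argwhere(l==i)[:,::-1].astype(np.float32))[2],1))
E
```

```text
clock: 10.18
position: [0.5331, 0.1769, 0.3305]
tool_rot: [3.141, -0.002, -0.242]
wrist_force: [-1.0, 0.1, -0.4]
grip_width: 0.647
finger_force: 0.0
{'clock': 10.183, 'joints': [0.3, 0.228, 1.671, -0.002, 1.241, 2.113], 'position': [0.533, 0.177, 0.33], 'tool_rot': [3.141, -0.002, -0.242], 'wrist_force': [-0.954, 0.113, -0.442], 'wrist_torque': [-0.012, 0.033, 0.015], 'finger_force': 0.0, 'grip_width': 0.647}
ROW [0.001, -0.002, -0.002] [0.0004, -0.0013, 0.0865] rows 2.1
wrist hanger_grip 0.91 [0.3359 0.1365 0.1718] px 359 344
wrist hanger_grip 0.82 [0.531 0.178 0.261] px 282 225
wrist hanger_grip 0.55 [0.4474 0.3193 0.1724] px 171 295
[ 259  201   37   42 1449] [277.  221.8] 90.0
[156 279  30  35 559] [170.6 296.3] 26.6
```

```bash
python3 -m creep '[[[0,0,0,0,-0.002,0.03,-0.3],[0,0,0,0,-0.002,0.06,-0.3],[0,0,0,0,-0.002,0.086,-0.3],[0,0,0,0,-0.002,0.086,-0.3],[0,0,0,0,-0.002,0.086,-0.3]]]' 50
python3 -m creep '[[[0,0,0,0,0,0,1],[0,0,0,0,0,0,1],[0,0,0,0,0,0,1],[0,0,0,0,0,0,1],[0,0,0,0,0,0,1],[0,0,0,0,0,0,1]]]' 60
python3 - <<'E'
from h import *
show();snap('wrist','w10')
E
```

```text
clock: 10.75
position: [0.533, 0.1798, 0.2449]
tool_rot: [3.141, -0.002, -0.239]
wrist_force: [0.2, 0.5, 0.7]
grip_width: 0.653
finger_force: 0.0
clock: 11.25
position: [0.5351, 0.1803, 0.2472]
tool_rot: [-3.14, -0.007, -0.24]
wrist_force: [-0.3, -0.3, 7.4]
grip_width: 0.272
finger_force: 60.0
{'clock': 11.25, 'joints': [0.305, 0.314, 1.756, -0.002, 1.066, 2.116], 'position': [0.535, 0.18, 0.247], 'tool_rot': [-3.14, -0.007, -0.24], 'wrist_force': [-0.341, -0.303, 7.389], 'wrist_torque': [-0.123, 0.156, -0.036], 'finger_force': 59.961, 'grip_width': 0.272}
```

View pics/w10.png

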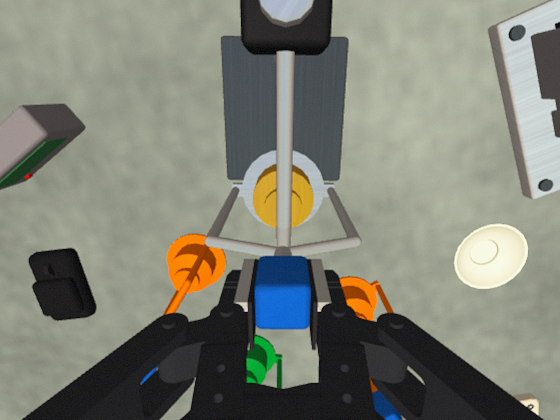

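```bash
python3 -m creep '[[[0,0,0,0,0,-0.008,1],[0,0,0,0,0,-0.018,1],[0,0,0,0,0,-0.030,1],[0,0,0,0,0,-0.042,1],[0,0,0,0,0,-0.046,1],[0,0,0,0,0,-0.046,1],[0,0,0,0,0,-0.046,1]]]' 60
python3 - <<'E'
from h import *
show()
E
python3 -m creep '[[[0,0,0,-0.010,0,0,1],[0,0,0,-0.025,0,0,1],[0,0,0,-0.045,0,0,1],[0,0,0,-0.065,0,0,1],[0,0,0,-0.08,0,0,1],[0,0,0,-0.09,0,0,1],[0,0,0,-0.09,0,0,1],[0,0,0,-0.09,0,0,1]]]'
python3 - <<'E'
from h import *
show();snap('wrist','w11');marks('wrist',['hanger_grip','hanger_eye','park_seat'])
E
```

```text
clock: 11.88
position: [0.5338, 0.1799, 0.2913]
tool_rot: [-3.141, -0.004, -0.24]
wrist_force: [0.5, -1.1, -5.1]
grip_width: 0.268
finger_force: 59.5
{'clock': 11.883, 'joints': [0.305, 0.266, 1.713, -0.002, 1.159, 2.116], 'position': [0.534, 0.18, 0.291], 'tool_rot': [-3.141, -0.004, -0.24], 'wrist_force': [0.453, -1.056, -5.073], 'wrist_torque': [0.027, 0.035, -0.004], 'finger_force': 59.467, 'grip_width': 0.268}
clock: 12.55
position: [0.4465, 0.2015, 0.2908]
tool_rot: [-3.141, -0.004, -0.239]
wrist_force: [0.5, -0.4, -4.5]
grip_width: 0.266
finger_force: 59.4
{'clock': 12.55, 'joints': [0.401, 0.149, 1.864, -0.003, 1.125, 2.212], 'position': [0.446, 0.202, 0.291], 'tool_rot': [-3.141, -0.004, -0.239], 'wrist_force': [0.485, -0.404, -4.514], 'wrist_torque': [-0.044, -0.033, 0.012], 'finger_force': 59.359, 'grip_width': 0.266}
wrist hanger_grip 0.92 [0.4454 0.1995 0.3041] px 287 292
wrist hanger_grip 0.8 [0.4499 0.3178 0.175 ] px 148 230
wrist hanger_grip 0.56 [0.3358 0.137  0.1712] px 379 297
wrist hanger_eye 0.92 [0.4464 0.3168 0.1277] px 168 214
wrist hanger_eye 0.68 [0.4447 0.1976 0.257 ] px 290 248
wrist hanger_eye 0.63 [0.3352 0.1388 0.1298] px 366 275
wrist park_seat 0.73 [0.5312 0.1786 0.2159] px 286 89
```

View pics/w11.png

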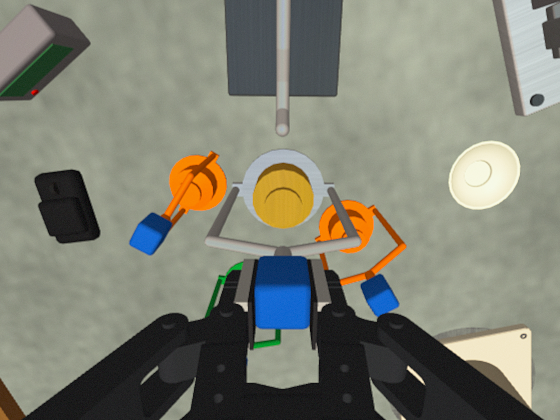

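```bash
python3 -m creep '[[[0,0,0,-0.005,0,-0.02,1],[0,0,0,-0.01,0,-0.045,1],[0,0,0,-0.01,0,-0.065,1],[0,0,0,-0.01,0,-0.07,1],[0,0,0,-0.01,0,-0.07,1],[0,0,0,-0.01,0,-0.07,1]]]' 60
python3 - <<'E'
from h import *
show();goal([.405,-.297,.36],.163)
E
```

```text
clock: 13.25
position: [0.4365, 0.2034, 0.3597]
tool_rot: [3.141, -0.003, -0.24]
wrist_force: [-0.4, -0.3, -5.8]
grip_width: 0.266
finger_force: 60.2
{'clock': 13.25, 'joints': [0.413, 0.069, 1.793, -0.002, 1.278, 2.224], 'position': [0.436, 0.203, 0.36], 'tool_rot': [3.141, -0.003, -0.24], 'wrist_force': [-0.352, -0.262, -5.832], 'wrist_torque': [-0.009, 0.065, -0.004], 'finger_force': 60.196, 'grip_width': 0.266}
ROW [0.001, -0.003, -0.403] [0.0884, 0.4936, 0.0002] rows 12.0
```

```bash
python3 -m creep '[[[0,0,-0.015,0.003,0.015,0,1],[0,0,-0.04,0.008,0.045,0,1],[0,0,-0.07,0.014,0.08,0,1],[0,0,-0.1,0.020,0.115,0,1],[0,0,-0.13,0.026,0.15,0,1],[0,0,-0.16,0.033,0.185,0,1],[0,0,-0.18,0.038,0.215,0,1],[0,0,-0.2,0.042,0.235,0,1]]]'
python3 - <<'E'
from h import *
show();goal([.405,-.297,.36],.163)
E
```

```text
clock: 13.92
position: [0.4201, -0.037, 0.359]
tool_rot: [3.14, -0.0, -0.04]
wrist_force: [0.7, 0.5, -4.2]
grip_width: 0.271
finger_force: 60.3
{'clock': 13.917, 'joints': [-0.115, -0.035, 1.901, -0.001, 1.275, 1.496], 'position': [0.42, -0.037, 0.359], 'tool_rot': [3.14, -0.0, -0.04], 'wrist_force': [0.737, 0.504, -4.15], 'wrist_torque': [-0.116, -0.094, 0.002], 'finger_force': 60.343, 'grip_width': 0.271}
ROW [0.001, -0.0, -0.203] [-0.0047, 0.2604, -0.0007] rows 6.2
```

```bash
python3 -m creep '[[[0,0,-0.03,0,0.035,0,1],[0,0,-0.06,-0.001,0.075,0,1],[0,0,-0.09,-0.002,0.115,0,1],[0,0,-0.12,-0.003,0.155,0,1],[0,0,-0.15,-0.004,0.195,0,1],[0,0,-0.18,-0.005,0.23,0,1],[0,0,-0.203,-0.005,0.25,0,1],[0,0,-0.203,-0.005,0.26,0,1]]]'
python3 -m creep '[[[0,0,0,0,0,0,1],[0,0,0,0,0,0,1],[0,0,0,0,0,0,1]]]'
python3 - <<'E'
from h import *
show()
E1=ext('wrist');snap('wrist','w12');marks('wrist',['stand_seat','stand','hanger_grip','hanger_eye','hanger_pan'],E=E1)
snap('top','t12');marks('top',['stand_seat','stand','lever_handle'])
E
```

```text
clock: 14.58
position: [0.4051, -0.2967, 0.3587]
tool_rot: [-3.141, -0.001, 0.161]
wrist_force: [0.5, -0.0, -4.1]
grip_width: 0.265
finger_force: 60.6
clock: 14.83
position: [0.4059, -0.2929, 0.3599]
tool_rot: [-3.141, -0.002, 0.163]
wrist_force: [0.2, 0.1, -4.8]
grip_width: 0.267
finger_force: 60.7
{'clock': 14.833, 'joints': [-0.65, 0.101, 1.757, 0.002, 1.283, 0.757], 'position': [0.406, -0.293, 0.36], 'tool_rot': [-3.141, -0.002, 0.163], 'wrist_force': [0.234, 0.089, -4.848], 'wrist_torque': [0.028, -0.057, 0.002], 'finger_force': 60.66, 'grip_width': 0.267}
wrist stand_seat 0.95 [ 0.5074 -0.278   0.1959] px 284 71
wrist stand 0.65 [ 0.5504 -0.2025  0.0077] px 233 35
wrist hanger_grip 0.62 [ 0.404  -0.2912  0.3722] px 278 292
wrist hanger_eye 0.57 [ 0.4045 -0.2962  0.3258] px 287 248
wrist hanger_pan 0.56 [ 0.5065 -0.2793  0.1943] px 285 72
top stand_seat 0.68 [ 0.5082 -0.2848  0.1997] px 374 220
top stand 0.83 [ 0.5493 -0.1998 -0.0008] px 336 211
top lever_handle 0.61 [ 0.5941 -0.1286  0.0889] px 319 195
```

```bash
python3 - <<'E'
from h import *
goal([.417,-.2946,.272],.163);goal([.506,-.280,.272],.163)
E
python3 -m creep '[[[0,0,0,0.004,0,0.015,1],[0,0,0,0.008,0.002,0.04,1],[0,0,0,0.011,0.003,0.065,1],[0,0,0,0.011,0.003,0.082,1],[0,0,0,0.011,0.003,0.088,1],[0,0,0,0.011,0.003,0.088,1],[0,0,0,0.011,0.003,0.088,1]]]'
python3 - <<'E'
from h import *
show();goal([.506,-.280,.272],.163)
E1=ext('wrist');snap('wrist','w13');marks('wrist',['stand_seat','hanger_grip','hanger_eye'],E=E1)
E
```

```text
ROW [0.001, -0.003, 0.001] [0.0102, 0.0023, 0.089] rows 2.1
ROW [0.001, -0.003, 0.001] [0.1004, 0.0023, 0.0893] rows 3.2
clock: 15.92
position: [0.4181, -0.2956, 0.2735]
tool_rot: [3.14, -0.003, 0.163]
wrist_force: [0.1, -0.6, -4.9]
grip_width: 0.265
finger_force: 60.6
{'clock': 15.917, 'joints': [-0.64, 0.204, 1.838, 0.002, 1.096, 0.767], 'position': [0.418, -0.296, 0.274], 'tool_rot': [3.14, -0.003, 0.163], 'wrist_force': [0.09, -0.561, -4.91], 'wrist_torque': [-0.015, -0.128, 0.001], 'finger_force': 60.646, 'grip_width': 0.265}
ROW [0.002, -0.003, 0.0] [0.0893, -0.0012, 0.0018] rows 2.1
wrist stand_seat 0.57 [ 0.5081 -0.2793  0.1949] px 279 82
wrist hanger_grip 0.67 [ 0.4197 -0.296   0.2858] px 283 286
wrist hanger_eye 0.67 [ 0.4157 -0.3006  0.2415] px 289 252
```

```bash
python3 -m creep '[[[0,0,0,0.008,0,0,1],[0,0,0,0.022,-0.001,0,1],[0,0,0,0.040,-0.001,0,1],[0,0,0,0.060,-0.001,0,1],[0,0,0,0.078,-0.001,0,1],[0,0,0,0.089,-0.001,0,1],[0,0,0,0.089,-0.001,0,1],[0,0,0,0.089,-0.001,0,1]]]'
python3 - <<'E'
from h import *
show();goal([.506,-.280,.227],.163)
E1=ext('wrist');snap('wrist','w14');marks('wrist',['stand_seat','hanger_grip','hanger_eye'],E=E1)
E
```

```text
clock: 16.78
position: [0.5059, -0.2794, 0.2729]
tool_rot: [3.141, -0.002, 0.165]
wrist_force: [-0.9, -0.1, -5.0]
grip_width: 0.267
finger_force: 60.6
{'clock': 16.783, 'joints': [-0.526, 0.307, 1.7, 0.001, 1.132, 0.88], 'position': [0.506, -0.279, 0.273], 'tool_rot': [3.141, -0.002, 0.165], 'wrist_force': [-0.885, -0.143, -5.027], 'wrist_torque': [-0.024, 0.052, 0.02], 'finger_force': 60.612, 'grip_width': 0.267}
ROW [0.001, -0.002, 0.002] [-0.0001, 0.0005, 0.0459] rows 1.1
wrist stand_seat 0.65 [ 0.507  -0.2796  0.1967] px 282 218
wrist hanger_grip 0.86 [ 0.5073 -0.2808  0.284 ] px 285 286
wrist hanger_eye 0.63 [ 0.5054 -0.2825  0.2372] px 287 246
```

Seat and eye line up to about 3 mm. Lower slowly.

```bash
python3 -m creep '[[[0,0,0,0,0,0.012,1],[0,0,0,0,0,0.025,1],[0,0,0,0,0,0.035,1],[0,0,0,0,0,0.040,1],[0,0,0,0,0,0.040,1],[0,0,0,0,0,0.040,1]]]'
python3 -m creep '[[[0,0,0,0,0,0.001,1],[0,0,0,0,0,0.002,1],[0,0,0,0,0,0.003,1],[0,0,0,0,0,0.004,1],[0,0,0,0,0,0.004,1],[0,0,0,0,0,0.004,1]]]'
```

```text
clock: 17.48
position: [0.5054, -0.28, 0.2328]
tool_rot: [3.141, -0.003, 0.163]
wrist_force: [0.8, -0.0, -4.7]
grip_width: 0.267
finger_force: 60.6
clock: 17.98
position: [0.5056, -0.2799, 0.2292]
tool_rot: [3.14, -0.003, 0.163]
wrist_force: [0.3, -0.5, -5.3]
grip_width: 0.274
finger_force: 60.6
```

```bash
python3 -m creep '[[[0,0,0,0,0,0.001,1],[0,0,0,0,0,0.002,1],[0,0,0,0,0,0.003,1],[0,0,0,0,0,0.003,1],[0,0,0,0,0,0.003,1]]]'
python3 - <<'E'
from h import *
E1=ext('wrist');snap('wrist','w15');marks('wrist',['stand_seat','hanger_grip','hanger_eye'],E=E1)
E
```

```text
clock: 18.4
position: [0.5059, -0.2801, 0.2272]
tool_rot: [3.14, -0.004, 0.163]
wrist_force: [-2.6, 1.5, 5.6]
grip_width: 0.269
finger_force: 62.1
wrist stand_seat 0.7 [ 0.5066 -0.2803  0.1967] px 282 247
wrist hanger_grip 0.74 [ 0.5506 -0.2028  0.0047] px 217 121
wrist hanger_grip 0.71 [ 0.5027 -0.2794  0.2364] px 279 291
```

```bash
python3 -m creep '[[[0,0,0,0,0,-0.001,1],[0,0,0,0,0,-0.001,1],[0,0,0,0,0,-0.001,0.3],[0,0,0,0,0,-0.001,0.1],[0,0,0,0,0,-0.001,-0.1],[0,0,0,0,0,-0.001,-0.1],[0,0,0,0,0,-0.001,-0.1],[0,0,0,0,0,-0.001,-0.1]]]' 20
python3 - <<'E'
from h import *
show();E1=ext('wrist');snap('wrist','w16');marks('wrist',['stand_seat','hanger_grip','hanger_eye'],E=E1)
E
```

```text
clock: 19.27
position: [0.5057, -0.28, 0.2272]
tool_rot: [3.14, -0.003, 0.163]
wrist_force: [-0.0, -0.3, -0.3]
grip_width: 0.552
finger_force: 0.0
{'clock': 19.267, 'joints': [-0.527, 0.358, 1.742, 0.001, 1.038, 0.88], 'position': [0.506, -0.28, 0.227], 'tool_rot': [3.14, -0.003, 0.163], 'wrist_force': [-0.012, -0.34, -0.287], 'wrist_torque': [-0.012, -0.028, 0.02], 'finger_force': 0.0, 'grip_width': 0.552}
wrist stand_seat 0.91 [ 0.5071 -0.2785  0.1942] px 280 244
wrist hanger_grip 0.9 [ 0.5042 -0.2785  0.2394] px 278 291
wrist hanger_eye 0.97 [ 0.5031 -0.2847  0.1957] px 289 252
```

Hung: the grip is at z 0.239 and the eye at 0.196, on the seat. Retreat straight up, then verify.

```bash
python3 -m creep '[[[0,0,0,0,0,-0.01,-0.1],[0,0,0,0,0,-0.03,-0.1],[0,0,0,0,0,-0.06,-0.1],[0,0,0,0,0,-0.1,-0.1],[0,0,0,-0.02,0,-0.13,-0.1],[0,0,0,-0.05,0,-0.15,-0.1],[0,0,0,-0.08,0,-0.15,-0.1],[0,0,0,-0.1,0,-0.15,-0.1]]]'
python3 -m creep '[[[0,0,0,0,0,0,-0.1],[0,0,0,0,0,0,-0.1],[0,0,0,0,0,0,-0.1],[0,0,0,0,0,0,-0.1],[0,0,0,0,0,0,-0.1],[0,0,0,0,0,0,-0.1]]]'
python3 - <<'E'
from h import *
for c in ['top','side','wrist']:
    E1=ext(c);snap(c,c+'17');marks(c,['hanger_grip','hanger_eye','hanger_pan','lever_handle'],E=E1)
marks('top',['weight_large','weight_medium','weight_small','dish','brush','meter','mouse'])
E
```

```text
clock: 20.13
position: [0.405, -0.2965, 0.3795]
tool_rot: [3.137, -0.005, 0.163]
wrist_force: [-0.2, 0.4, 0.1]
grip_width: 0.552
finger_force: 0.0
clock: 20.63
position: [0.407, -0.2959, 0.3765]
tool_rot: [3.141, -0.003, 0.164]
wrist_force: [0.0, 0.0, -0.3]
grip_width: 0.547
finger_force: 0.0
top hanger_grip 0.88 [0.3364 0.1388 0.1729] px 234 275
top hanger_grip 0.83 [0.2784 0.2927 0.1713] px 182 293
top hanger_grip 0.81 [ 0.5068 -0.2819  0.2389] px 376 219
top hanger_grip 0.61 [0.4451 0.3192 0.1697] px 176 238
top hanger_eye 0.89 [0.4436 0.3197 0.1244] px 179 239
top hanger_eye 0.81 [0.333  0.1336 0.1301] px 237 274
top hanger_eye 0.68 [0.2742 0.2894 0.1238] px 187 293
top hanger_eye 0.62 [ 0.5061 -0.2784  0.1948] px 372 220
top hanger_pan 0.82 [ 0.4423  0.32   -0.0017] px 187 239
top hanger_pan 0.73 [ 0.3373  0.136  -0.0012] px 240 270
top hanger_pan 0.63 [ 0.5045 -0.28    0.0668] px 362 223
top hanger_pan 0.56 [0.2809 0.2955 0.0019] px 193 286
top lever_handle 0.52 [ 0.7812 -0.0212  0.0055] px 286 145
top lever_handle 0.49 [ 0.5975 -0.1254  0.09  ] px 318 194
side hanger_grip 0.78
[... 636 characters left out ...]
 0.5031 -0.2818  0.2404] px 284 76
wrist hanger_grip 0.29 [ 0.5519 -0.2027  0.0062] px 232 37
wrist hanger_eye 0.65 [ 0.5032 -0.2831  0.1943] px 285 78
wrist hanger_pan 0.81 [ 0.508  -0.2824  0.0664] px 284 78
wrist hanger_pan 0.6 [ 0.412  -0.4938  0.0012] px 405 167
top weight_large 0.56 [ 0.8    -0.088   0.0028] px 305 141
top weight_medium 0.49 [ 0.7805 -0.0242  0.0032] px 287 146
top weight_small 0.6 [0.7847 0.1028 0.0024] px 252 144
top dish 0.95 [ 0.3663 -0.0448 -0.0009] px 291 262
top brush 0.63 [0.4575 0.4942 0.0008] px 137 234
top meter 0.94 [6.332e-01 4.437e-01 3.000e-04] px 154 184
top mouse 0.72 [ 0.5076 -0.2781  0.1949] px 371 220
top mouse 0.58 [0.4537 0.4953 0.0023] px 136 235
```

The hanger hangs upright (grip, eye and pan in line at z 0.240/0.195/0.067), the lever is closed, and the other things are where they were. Hand in.

```bash
python3 -c "from cell import sign_off; print(sign_off())"
```

```text
the job is handed in; nothing more can be done
None
```

The cam lever is snapped closed and the steel hanger hangs upright and released on the load-cell hook; the job was handed in at about 21 s of the 72 s allowed, and my readings showed nothing else moved, though I did not separately locate the brush and the mouse at the end.

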